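# Overhang a panel to its bend line

## Robot

A 6-joint arm with a two-finger parallel gripper is mounted at the origin on the work surface. World frame = base frame: x ahead of the robot, y to its left, z up, the work surface at z = 0. Lengths are in m, angles in rad, forces in N, time in s.
With the tool pointing down it reaches from about 0.3 to 0.775 m from the base axis. Payload 14.6 kg.
Tool frame: the origin (TCP) lies between the finger pads; the fingertips stand 8 mm ahead of it and the grasp point (between the pads) lies 11 mm behind it; x points along the fingers, y is the direction in which the jaws open and shut, and the axes are right-handed (so a half turn about x gives the same grasp; the last joint's range is limited). The gripper opens to 94 mm and grips with 3 to 60 N. Pads are 16 mm wide; open, the fingers measure 119 mm over their backs; the gripper's body (75 mm by 177 mm) begins 78 mm behind the grasp point.
Start: joints at [-1.193, 0.3, 1.521, -0, 1.321, -0.067], TCP at [0.237, -0.496, 0.213] pointing down, gripper open.
Joint ranges: [-3.03, 3.03], [-0.79, 2.21], [0.23, 2.52], [-1.04, 4.18], [0, 3.07], [-2.55, 2.55]. Speed limits (rad/s): [2.22, 2.22, 2.57, 3.14, 3.14, 3.14].

## Interface

Orientations are given as [roll, pitch, yaw] about the fixed x, y, z axes, in that order (R = Rz(yaw) Ry(pitch) Rx(roll)).
In Python, from station import ctrl gives the robot as it stands.
- The arm moves only by the shell command python3 -m creep 'ROWS' [FORCE]. ROWS is a JSON object of lists of equal length, an entry for each row: "hand": the closure, from -1 (fully open) to 1 (shut); "slide": the shift along the tool's x, y, z in m, a list of three; "spin": the turn about the tool's x in degrees. A call has 1 to 12 rows; each row is the pose to reach, as a shift and turn from the pose commanded when the call began, along the tool's axes at that moment; what a row does not reach only later rows make up. A row lasts 1/12 s, in which the tool goes at most 41.7 mm and 7.16 degrees, less where a joint would pass 70% of its speed; a pose out of reach is approached as far as the arm can. A call with a gripper value outside its range is refused whole. The fingers move at their own pace and stop on an object; FORCE is the grip in N (left out, the last holds). Time passes only in rows, so rows that repeat a pose let the fingers close. It gives the time, the measured TCP pose, the force and the opening at its end, in the units of the state.
- ctrl.get_obs(): the state, without advancing time (a new reading comes with each control period).
- ctrl.camera(name): name is "scene" or "top"; returns the picture (384x512x3 uint8, red, green, blue); there is no depth.
- ctrl.calibration(name): a dict with "K" (3x3 intrinsics, pixels), "R" (3x3) and "t" (3): a world point X has camera coordinates R X + t. Camera axes: x right, y down, z forward; pixel columns grow to the right and rows downward; lengths in m; the calibration is good to about 2 mm. A picture is of the moment at which its call begins. calibration takes no time and is no camera call.
- ctrl.hand_in(): hands the job in, once; it reports no verdict.
The state is a dict: "time_s": time; "qpos": joint angles; "joint_vel": joint speeds; "tau": joint torques, N m; "ee_pos": TCP position; "eef_rot": TCP orientation; "force": force on the tool from outside, world axes, zero at the start; "moment": the same for the moment, N m; "grip_width": finger opening in m.
Only numpy, scipy, OpenCV 4.12 (cv2) and the standard library are available. Lean on these libraries where they do the work, as an engineer would, in place of code of your own. Each camera call takes 0.05 s, during which the arm holds its last target.

## Task

The aluminium panel on the plywood bench block is to be bent along its scribed line. With the fingertips, push the small transformer that stands in the panel's way aside along the block, then slide the panel towards the block's far edge until its line lies right over that edge and along it, so that 30 mm overhangs squarely. Push only: never lift, pinch or tip the panel or the transformer, leave the transformer standing on the block, do not let the panel run against it, and leave everything else where it is.

Things in the scene. Friction and masses are not known exactly. Their poses are not given: they have to be found in the camera images.
- block_edge (a point): Middle of the upper far edge of the plywood bench block: a board fixed to the table, 270 mm deep, 440 mm long and 40 mm high. The point lies on the block's top face, 40 mm above the table. Its x axis points horizontally out over the edge, away from the block (roughly away from the robot); y runs along the edge, so the block's top covers x from -270 mm to 0 and y from -220 to 220 mm; z is up.
- panel: Flat plain aluminium panel, 90 mm (its x) by 150 mm (its y) by 6 mm thick, about 0.2 kg, lying loose on the block. The origin is the centre of its underside. Its +x long side is the front, the one nearer the block's far edge; a dark line 2.5 mm wide is scribed across its top parallel to that side, 30 mm behind it. It starts slightly askew, with its front side about 80 to 120 mm short of the edge.
- panel_line (a point): Middle of the scribed line on the panel's top face: 15 mm ahead (+x) of the panel's centre, 6 mm above the block's top; its y axis runs along the line. The panel's rear side is 60 mm behind it.
- transformer: Small mains transformer with a dark iron core and white bobbin on a steel foot, 40 mm (its x) by 46 mm (its y) by 38 mm high, about 0.3 kg, standing loose on the block between the panel and the far edge. Origin: centre of its underside.
- pot: Clear round screw pot with a white cap, 40 mm across, 50 mm high, standing on the block at one end of the panel. Origin: centre of its underside. Leave it.
- capacitor: Blue upright can capacitor, 34 mm across, 45 mm high, standing on the block at the other end of the panel. Origin: centre of its underside. Leave it.
- offcut: Smaller blank aluminium plate without a line, 70 x 100 x 6 mm, lying on the table to the right. Origin: centre of its underside. Leave it.
- meter: Grey handheld multimeter, 150 x 78 x 42 mm, lying on the table to the right. Origin: centre of its underside. Leave it.
- reel: Reel of solder, 60 mm across, 42 mm high, on the table to the left. Origin: centre of its underside. Leave it.
- mug: White mug, 80 mm across, 90 mm high, on the table to the left. Origin: centre of its underside. Leave it.
Mind the look-alikes: they are no part of the job. Leave any green look-alike of the transformer alone.

How it is judged:
On the way, in this order (a step that is already met when the one before it is completed fails the run):
1. the transformer has been pushed aside while the panel still lies where it was (distance of transformer from where it was at the start of the episode above 0.05 m and distance of panel from where it was at the start of the episode below 0.015 m and z of transformer in the frame of block_edge between -0.004 and 0.004 m and linear speed of transformer below 0.02 m/s), for 0.2 s.
2. the panel's line lies over the block's edge and along it (x of panel_line in the frame of block_edge between -0.006 and 0.006 m and angle between the y axis of panel_line and the y axis of block_edge, either way round below 0.09 rad), for 0.2 s.
At the end, for the whole second after the job is handed in: Panel flat and at rest on the block, its scribed line within 6 mm of the far edge (24 to 36 mm overhang), parallel to it within 5 degrees, not past the block's ends; transformer upright and at rest on the block, not touching the panel; everything else within 15 mm of where it was (all of step 2 and y of panel in the frame of block_edge between -0.145 and 0.145 m and z of panel in the frame of block_edge between -0.003 and 0.003 m and angle between panel's own z axis and vertical below 0.04 rad and linear speed of each of panel, transformer below 0.01 m/s and z of transformer in the frame of block_edge between -0.003 and 0.003 m and angle between transformer's own z axis and vertical below 0.08 rad and contact force between panel and transformer below 0.2 N).
It fails at once if the panel is lifted, tipped or falls (z of panel in the frame of block_edge above 0.006 m or z of panel in the frame of block_edge below -0.006 m or angle between panel's own z axis and vertical above 0.12 rad).
It fails at once if the transformer is lifted, tipped over or falls off the block (z of transformer in the frame of block_edge above 0.008 m or z of transformer in the frame of block_edge below -0.01 m or angle between transformer's own z axis and vertical above 0.3 rad).
It fails at once if the panel is run against the transformer (contact force between panel and transformer above 1 N).
It fails at once if any other thing is disturbed (moved over 15 mm) (distance of any of pot, capacitor, offcut, meter, reel, mug from where it was at the start of the episode above 0.015 m).
It also fails if it takes over 64 s, if anything falls off the work surface, if the arm or the gripper's body presses on something with over 40 N, if the wrist force passes 120 N, or if a joint passes its speed limit or range.

## Working session

There is one attempt and no reset: what is moved stays moved. The work goes in short steps, Python scripts to look and compute and a shell command to move; the robot and the scene stay as the last step left them, time stands still between calls to the robot, and variables do not carry over. Pictures are saved under pics/ and viewed, and the job is handed in when it is done.

```bash
ls; mkdir -p pics; python3 - <<'E'
from station import ctrl
import cv2
for n in("scene","top"):
    im=ctrl.camera(n); cv2.imwrite(f"pics/{n}0.png",im[:,:,::-1])
    c=ctrl.calibration(n); print(n,c)
print(ctrl.get_obs())
E
```

```text
pics
scene {'K': array([[494.79106427,   0.        , 251.87871376],
       [  0.        , 494.79106427, 185.74872142],
       [  0.        ,   0.        ,   1.        ]]), 'R': array([[ 0.3835845 ,  0.92349019, -0.00536628],
       [ 0.77037338, -0.32317906, -0.54961818],
       [-0.50930127,  0.20669098, -0.83539874]]), 't': array([-0.24588592, -0.46180334,  1.76796633])}
top {'K': array([[365.69640251,   0.        , 253.55999062],
       [  0.        , 365.69640251, 189.47443824],
       [  0.        ,   0.        ,   1.        ]]), 'R': array([[ 1.74921088e-02, -9.99843071e-01,  2.80365690e-03],
       [-9.93466248e-01, -1.76966977e-02, -1.12745911e-01],
       [ 1.12777833e-01, -8.13174753e-04, -9.93619897e-01]]), 't': array([-0.00448922,  0.6144537 ,  1.29114582])}
{'time_s': 0.1, 'qpos': array([-1.19260152e+00,  3.00414454e-01,  1.52152569e+00,  2.61551541e-05,
        1.32069819e+00, -6.66399180e-02]), 'joint_vel': array([-8.43245456e-04, -3.70716894e-05, -2.62249265e-03,  4.34085727e-04,
        1.11126223e-03,  4.73128898e-04]), 'tau': array([ 1.59282823e-03, -5.32639575e+01, -3.53286088e+01,  7.09665706e-02,
        2.34897877e-02, -7.62841250e-05]), 'ee_pos': array([ 0.23656834, -0.4962689 ,  0.21294083]), 'eef_rot': array([-1.66165928,  1.56975033,  1.92476161]), 'force': array([-0.30061621,  0.83430716,  0.29412669]), 'moment': array([ 0.00091146,  0.01028289, -0.01115832]), 'grip_width': 0.09406140144596997}
```

View pics/scene0.png

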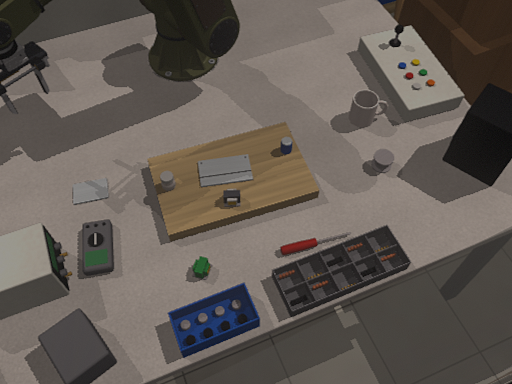

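View pics/top0.png

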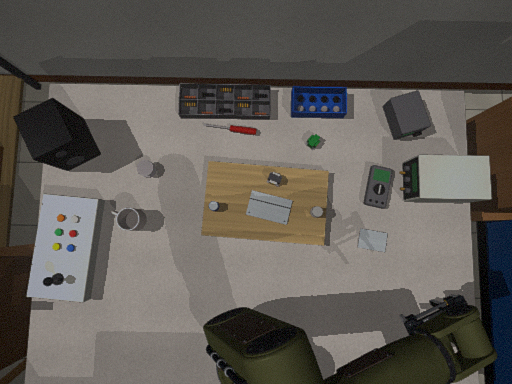

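The top view shows the block at cols 202–328, rows 162–245, and the panel at (270,207). The dark transformer is at (276,179) and its green look-alike is on the table at (314,141). The dark one fits the description: iron core, white bobbin, on the block between panel and far edge. I'll confirm that in enlarged crops.

```bash
python3 - <<'E'
import cv2,numpy as np
a=cv2.imread("pics/top0.png")[150:255,195:335]; b=cv2.imread("pics/scene0.png")[115:245,140:330]
cv2.imwrite("pics/c_top.png",cv2.resize(a,None,fx=5,fy=5,interpolation=cv2.INTER_CUBIC))
cv2.imwrite("pics/c_scene.png",cv2.resize(b,None,fx=4,fy=4,interpolation=cv2.INTER_CUBIC))
E
```

```text
(no output)
```

View pics/c_top.png

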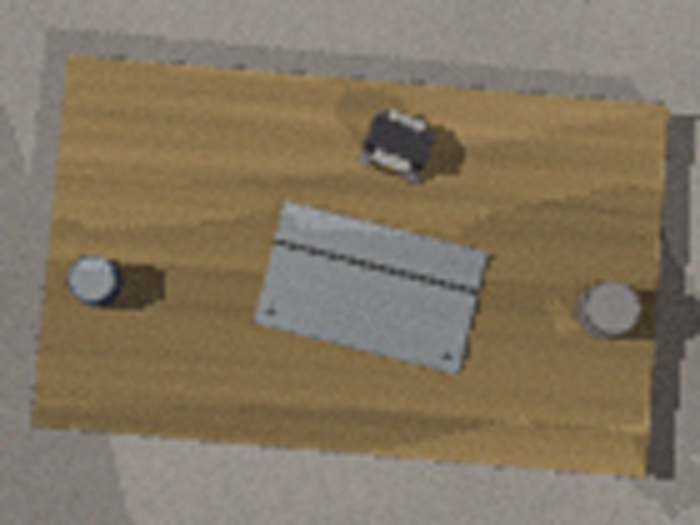

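View pics/c_scene.png

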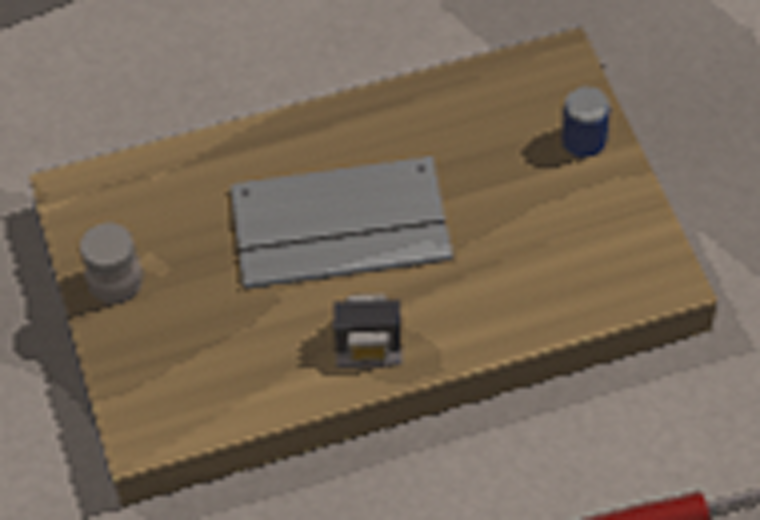

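Confirmed: the dark transformer with the white bobbin is at about (276,179) in top and (232,197) in scene. Next I'll measure the positions.

```bash
cat > h.py <<'E'
import cv2,numpy as np
from station import ctrl
def plane(name,px,z):
    c=ctrl.calibration(name);K,R,t=[np.array(c[k]) for k in"KRt"]
    px=np.atleast_2d(px).astype(float);C=-R.T@t
    d=np.c_[px,np.ones(len(px))]@np.linalg.inv(K).T@R
    return C+d*((z-C[2])/d[:,2])[:,None]
def proj(name,X):
    c=ctrl.calibration(name);p=(np.atleast_2d(X)@c["R"].T+c["t"])@c["K"].T
    return p[:,:2]/p[:,2:]
def big(m):
    cs,_=cv2.findContours(m.astype(np.uint8),cv2.RETR_EXTERNAL,cv2.CHAIN_APPROX_NONE)
    return max(cs,key=cv2.contourArea)[:,0,:]
def inpoly(poly,shape=(384,512)):
    m=np.zeros(shape,np.uint8);cv2.fillPoly(m,[np.int32(np.round(poly))],1);return m>0
def rect(P):
    r=cv2.minAreaRect((P[:,:2]*1000).astype(np.float32));return r,cv2.boxPoints(r)
E
python3 - <<'E'
from h import *
for n in("scene","top"):
    im=cv2.imread(f"pics/{n}0.png");hsv=cv2.cvtColor(im,cv2.COLOR_BGR2HSV)
    H,S,V=cv2.split(hsv)
    m=(H>8)&(H<30)&(S>70)&(V>(90 if n=="scene" else 60))
    roi=np.zeros_like(m); 
    if n=="scene": roi[115:240,140:325]=1
    else: roi[155:250,195:335]=1
    m&=roi
    m=cv2.morphologyEx(m.astype(np.uint8),cv2.MORPH_CLOSE,np.ones((3,3)))
    c=big(m); hull=cv2.convexHull(c)[:,0]
    P=plane(n,hull,.04); r,b=rect(P); print(n,"block",r); print(b)
    ap=cv2.approxPolyDP(cv2.convexHull(c),4,True)[:,0]; print(ap.tolist()); print(plane(n,ap,.04).round(4))
    # panel
    pm=(S<50)&(V>100)&inpoly(hull)
    c=big(pm); P=plane(n,c,.046); r,b=rect(P); print("panel",r,b.tolist(),len(c))
    v=im.copy(); v[m>0]=(0,255,0); v[pm]=(0,0,255); cv2.imwrite(f"pics/m_{n}.png",cv2.resize(v[110:255,130:340],None,fx=3,fy=3,interpolation=0))
E
```

```text
scene block ((568.5064697265625, -35.57444763183594), (440.92449951171875, 271.470947265625), 86.23697662353516)
[[ 418.5947  -246.65308]
 [ 689.4804  -264.4697 ]
 [ 718.4182   175.50418]
 [ 447.53253  193.3208 ]]
[[285, 122], [318, 190], [168, 235], [148, 158]]
[[ 0.45    0.1916  0.04  ]
 [ 0.716   0.1725  0.04  ]
 [ 0.6891 -0.2637  0.04  ]
 [ 0.4193 -0.2421  0.04  ]]
panel ((534.2064208984375, -44.219757080078125), (149.643310546875, 56.76622009277344), 76.81713104248047) [[489.5074768066406, -110.59660339355469], [544.7777709960938, -123.54269409179688], [578.9053955078125, 22.157089233398438], [523.6350708007812, 35.103179931640625]] 129
top block ((568.318603515625, -36.30177307128906), (439.3413391113281, 269.0242614746094), 86.21094512939453)
[[ 419.58392 -246.60326]
 [ 688.0202  -264.38126]
 [ 717.0533   173.99971]
 [ 448.617    191.77771]]
[[208, 162], [328, 171], [323, 245], [201, 234]]
[[ 0.7115  0.174   0.04  ]
 [ 0.6862 -0.2629  0.04  ]
 [ 0.4198 -0.2437  0.04  ]
 [ 0.451   0.1907  0.04  ]]
panel ((551.0807495117188, -48.5509033203125), (149.77969360351562, 89.61262512207031), 76.90021514892578) [[490.4668273925781, -111.33663177490234], [577.7474365234375, -131.64712524414062], [611.6947021484375, 14.234825134277344], [524.4140625, 34.545318603515625]] 130
```

```bash
python3 - <<'E'
from h import *
O=np.array([703.0,-45.1]);a=np.deg2rad(86.22-90);u=np.array([np.cos(a),np.sin(a)]);v=np.array([-u[1],u[0]])
fb=lambda P:np.c_[(P[:,:2]*1000-O)@u,(P[:,:2]*1000-O)@v]
for n in("scene","top"):
    im=cv2.imread(f"pics/{n}0.png");H,S,V=cv2.split(cv2.cvtColor(im,cv2.COLOR_BGR2HSV))
    r=(slice(185,212),slice(218,246)) if n=="scene" else (slice(168,192),slice(264,292))
    print(n);print("V");print(V[r][::1,::1]);
    if n=="top": print("S");print(S[r])
for n,d in(("top",{"tr_toprearL(white)":(275.5,184),"core c":(275.5,178),"cap_top":(213.8,206),"pot_top":(317,211.5)}),("scene",{"core top c":(231.8,193),"cap_top":(286.5,141.5),"pot_top":(167,177)})):
    for k,p in d.items():
        z={"cap_top":.085,"pot_top":.09}.get(k,.078); P=plane(n,p,z); print(n,k,P.round(4),fb(P).round(1))
o=ctrl.get_obs();from scipy.spatial.transform import Rotation as Ro
print(Ro.from_euler("xyz",o["eef_rot"]).as_matrix().round(3))
E
```

```text
scene
V
[[106 106 119 123 126 128 127 127 127 128 131 131 130 130 130 129 130 129
  129 129 127 127 126 126 126 123 121 119]
 [129 128 128 129 130 128 129 130 130 129 129 130 129 127 129 129 128 128
  127 128 125 124 123 120 118 116 115 114]
 [127 127 127 127 129 128 129 129 129 130 130 129 129 129 127 127 126 126
  124 123 120 117 116 117 114 114 114 114]
 [128 129 128 129 128 129 130 130 132 127 120 117 124 126 125 126 127 129
  122 120 118 118 117 116 114 114 114 115]
 [129 129 128 129 131 134 135 136 120 130 141 140 141 142 145 127 117 120
  112 104 107 106 113 117 117 121 125 128]
 [130 129 130 130 133 109  89  92  77  79  87  86  84  84  85  77  71  72
   70  67  67  71 108 123 121 129 135 137]
 [129 129 130 128 132  92  56  58  55  56  53  53  52  52  52  53  54  55
   54  54  54  62 113 131 130 134 136 137]
 [128 125 123 122 125  88  58  55  58  57  58  58  58  57  58  57  58  59
   58  58  55  67 125 140 135 136 137 137]
 [120 119 117 118 124  89  57  58  59  60  57  59  59  59  59  58  60  58
   60  58  56  61 124 142 137 135 134 132]
 [118 118 120 122 127  92  58  58  60  
[... 7479 characters left out ...]
1 107 114 109 109 119 111 117 120 117 111 119 109 111
  101 121 109 113 109 108 110 110 106 117]
 [111 115 117 115 111 116 112 116 116 110 112 110 110 111 103 110 111 118
  111 120 114 116 106 112 102 113 116 111]]
top tr_toprearL(white) [[ 0.6303 -0.0703  0.078 ]] [[-70.9 -30. ]]
top core c [[ 0.6515 -0.0701  0.078 ]] [[-49.7 -28.3]]
top cap_top [[0.5486 0.1433 0.085 ]] [[-166.5  177.8]]
top pot_top [[ 0.5356 -0.2139  0.09  ]] [[-155.9 -179.5]]
scene core top c [[ 0.6539 -0.0645  0.078 ]] [[-47.8 -22.6]]
scene cap_top [[0.5537 0.1463 0.085 ]] [[-161.6  181.1]]
scene pot_top [[ 0.5426 -0.2135  0.09  ]] [[-149.  -178.6]]
[[-0.     0.43  -0.903]
 [ 0.001 -0.903 -0.43 ]
 [-1.    -0.001 -0.   ]]
```

```bash
cat >> h.py <<'E'
O=np.array([703.0,-45.1]);_a=np.deg2rad(86.22-90);u=np.array([np.cos(_a),np.sin(_a)]);v=np.array([-u[1],u[0]])
def fb(P): P=np.atleast_2d(P);return np.c_[(P[:,:2]*1000-O)@u,(P[:,:2]*1000-O)@v]
E
python3 - <<'E'
from h import *
n="top";im=cv2.imread(f"pics/{n}0.png");H,S,V=cv2.split(cv2.cvtColor(im,cv2.COLOR_BGR2HSV))
m=np.zeros(S.shape,bool);m[170:188,266:284]=((S<60)&(V<70))[170:188,266:284]
for z in(.06,.07):
    P=fb(plane(n,big(m),z));r=cv2.minAreaRect(P.astype(np.float32));print(n,z,r)
n="scene";im=cv2.imread(f"pics/{n}0.png");H,S,V=cv2.split(cv2.cvtColor(im,cv2.COLOR_BGR2HSV))
# core top face rows 190-197, cols 223.5-239 ; front bottom foot corners
for nm,p,z in(("topface corners",[(223.3,190),(239.5,190),(239.5,196.3),(223.3,196.8)],.078),("foot front corners",[(223.5,206.5),(240,206.5)],.04)):
    print(nm,fb(plane(n,p,z)).round(1).tolist())
from station import ctrl
p=ctrl.get_obs()["ee_pos"];print("tcp fb",fb(p[None]))
E
```

```text
top 0.06 ((-48.06385040283203, -25.797731399536133), (43.69932174682617, 29.482107162475586), 72.9577865600586)
top 0.07 ((-49.5572509765625, -25.313892364501953), (43.361141204833984, 29.253950119018555), 72.9577865600586)
topface corners [[-64.7, -41.8], [-50.2, 0.4], [-30.7, -5.9], [-43.6, -48.2]]
foot front corners [[-36.4, -52.0], [-21.4, -8.5]]
tcp fb [[-435.67337614 -480.93718971]]
```

The transformer centre is at about (-48,-25) mm in the block-edge frame, turned about -17°. It agrees across both views, and the sizes match. I'll push it towards -y (right), where the panel's front side recedes. First I'll travel over high while turning the jaws onto the block's x axis.

```bash
cat >> h.py <<'E'
from scipy.spatial.transform import Rotation as Ro
def goto(xb,yb,z,ang=None):
    "print slide (tool axes) and spin to reach fb point; ang=desired tool-y angle in block frame deg"
    o=ctrl.get_obs();M=Ro.from_euler("xyz",o["eef_rot"]).as_matrix()
    W=np.r_[(O+u*xb+v*yb)/1000,z];d=M.T@(W-o["ee_pos"])
    ty=M[:,1];cur=np.degrees(np.arctan2(ty[:2]@v,ty[:2]@u))
    f=fb(o["ee_pos"][None])[0]
    print("t",round(o["time_s"],2),"fb",f.round(1),"z",o["ee_pos"][2].round(4),"toolang",cur.round(2),"tilt",M[2,0].round(4),"F",np.round(o["force"],1),"w",round(o["grip_width"],4))
    print("slide mm",(d*1000).round(1),"" if ang is None else "spin %.1f"%(-(ang-cur)))
E
python3 -c "
from h import *
goto(-50,30,.16,0)"
```

```text
t 0.1 fb [-435.7 -480.9] z 0.2129 toolang -60.73 tilt -1.0 F [-0.3  0.8  0.3] w 0.0941
slide mm [  53.3 -257.1 -586.2] spin -60.7
```

```bash
python3 -m creep '{"hand":[-1,-1,0,0.4,0.8,0.8,0.8,0.8,0.8,0.8,0.8,0.8],"slide":[[0,-12,-27],[0,-24,-54],[0,-36,-81],[0,-48,-108],[0,-60,-135],[0,-72,-162],[0,-84,-189],[0,-96,-216],[0,-108,-243],[0,-120,-270],[0,-128,-293],[0,-128,-293]],"spin":[-5,-10,-15,-20,-25,-30,-35,-40,-45,-50,-55,-60.7]}'; python3 -c "
from h import *
goto(-50,30,.16,0)"
```

```text
time_s: 1.1
ee_pos: [0.563, -0.1149, 0.2133]
eef_rot: [-1.645, 1.57, 3.005]
force: [-1.3, -0.8, -0.4]
grip_width: 0.0308
t 1.1 fb [-135.   -78.9] z 0.2133 toolang 0.21 tilt -1.0 F [-1.3 -0.8 -0.4] w 0.0308
slide mm [  53.2   85.5 -108.6] spin 0.2
```

I typed the slides in millimetres, but they are in metres. The per-row limit capped the move, so the arm only went further along the intended line, high up and clear of everything. I'll use metres from here.

```bash
python3 -m creep '{"hand":[0.8,0.8,0.8,0.8,0.8,0.8],"slide":[[0,0.02,-0.025],[0,0.04,-0.05],[0,0.06,-0.075],[0,0.08,-0.1],[0,0.0855,-0.1086],[0,0.0855,-0.1086]],"spin":[0,0,0,0,0,0]}'; python3 -c "
from h import *
goto(-50,30,.064,0)"
```

```text
time_s: 1.6
ee_pos: [0.6552, -0.0123, 0.2123]
eef_rot: [-1.694, 1.569, 2.954]
force: [-0.3, 0.5, -0.1]
grip_width: 0.0093
t 1.6 fb [-49.8  29.5] z 0.2123 toolang 0.11 tilt -1.0 F [-0.3  0.5 -0.1] w 0.0093
slide mm [148.3   0.   -0.4] spin 0.1
```

```bash
python3 -m creep '{"hand":[0.8,0.8,0.8,0.8,0.8,0.8,0.8],"slide":[[0.03,0,0],[0.06,0,0],[0.09,0,0],[0.12,0,0],[0.14,0,0],[0.15,0,0],[0.15,0,0]],"spin":[0,0,0,0,0,0,0]}'; python3 - <<'E'
from h import *
goto(-50,-117,.062,0)
im=ctrl.camera("scene")[:,:,::-1];cv2.imwrite("pics/s1.png",cv2.resize(im[115:245,140:330],None,fx=4,fy=4,interpolation=cv2.INTER_CUBIC))
E
```

```text
time_s: 2.18
ee_pos: [0.6532, -0.0152, 0.0614]
eef_rot: [-1.542, 1.567, 3.103]
force: [0.2, 0.2, 0.1]
grip_width: 0.0095
t 2.18 fb [-51.7  26.6] z 0.0614 toolang -0.09 tilt -1.0 F [0.2 0.2 0.1] w 0.0095
slide mm [ -0.6   1.9 143.6] spin -0.1
```

View pics/s1.png

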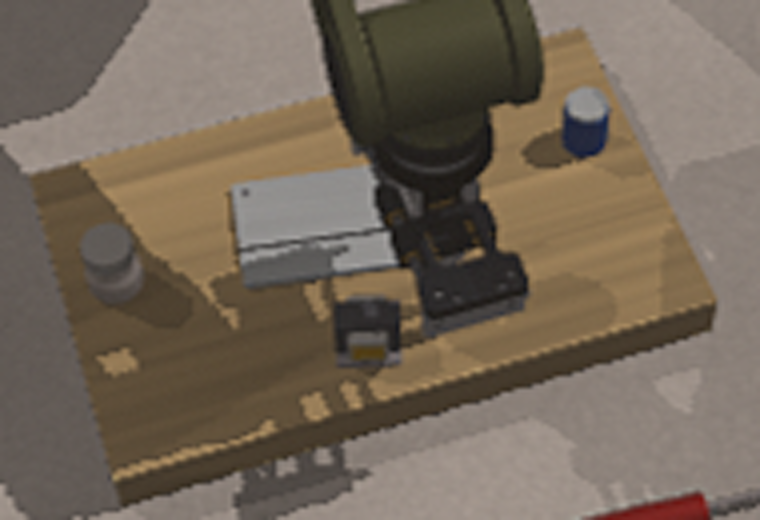

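The crop shows the fingers just left of the transformer (crop 365,330) and the panel untouched. I'll push slowly along the tool's +z, which is the block's -y.

```bash
python3 -m creep '{"hand":[0.8,0.8,0.8,0.8,0.8,0.8,0.8,0.8,0.8,0.8,0.8,0.8],"slide":[[0,0,0.006],[0,0,0.012],[0,0,0.018],[0,0,0.023],[0,0.001,0.028],[0,0.001,0.033],[0,0.001,0.038],[0,0.001,0.043],[0,0.001,0.048],[0,0.001,0.053],[0,0.001,0.058],[0,0.001,0.063]],"spin":[0,0,0,0,0,0,0,0,0,0,0,0]}'; python3 - <<'E'
from h import *
goto(-50,-117,.062,0)
im=ctrl.camera("scene")[:,:,::-1];cv2.imwrite("pics/s2.png",cv2.resize(im[115:245,140:330],None,fx=4,fy=4,interpolation=cv2.INTER_CUBIC))
E
```

```text
time_s: 3.23
ee_pos: [0.6513, -0.0776, 0.0634]
eef_rot: [-1.966, 1.57, 2.68]
force: [0.2, 4.6, 4.4]
grip_width: 0.0092
t 3.23 fb [-49.4 -35.8] z 0.0634 toolang -0.03 tilt -1.0 F [0.2 4.6 4.4] w 0.0092
slide mm [ 1.4 -0.5 81.2] spin -0.0
```

View pics/s2.png

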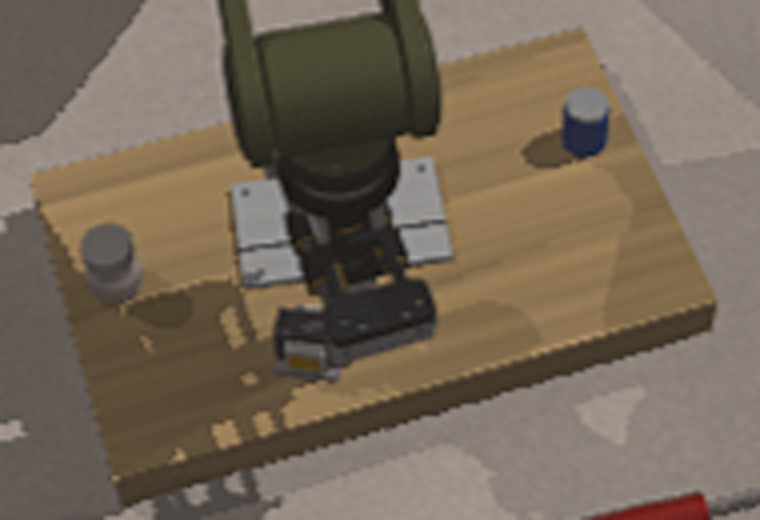

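```bash
python3 - <<'E'
from h import *
im=ctrl.camera("scene")[:,:,::-1];cv2.imwrite("pics/s3.png",cv2.resize(im[180:225,195:260],None,fx=10,fy=10,interpolation=cv2.INTER_CUBIC))
print(ctrl.get_obs()["force"])
E
```

```text
[-0.04166599 -0.21574081  0.21216174]
```

View pics/s3.png

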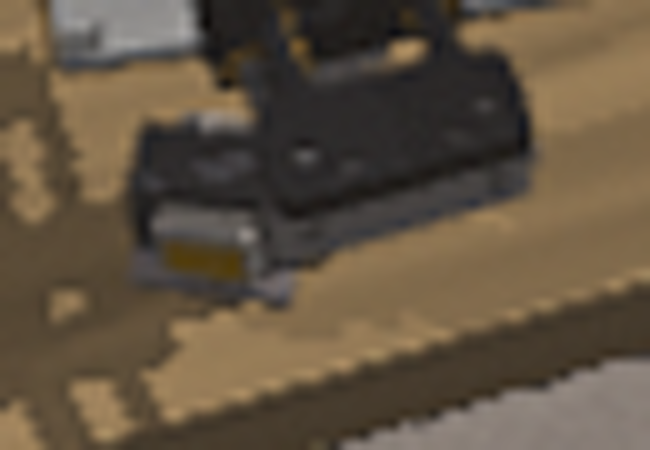

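```bash
python3 - <<'E'
from h import *
print(fb(plane("scene",[(208.5,208),(224,210),(223.5,206.5)],.04)).round(1))
im=ctrl.camera("top")[:,:,::-1];cv2.imwrite("pics/t3.png",cv2.resize(im[155:215,240:320],None,fx=8,fy=8,interpolation=cv2.INTER_CUBIC))
E
```

```text
[[-45.3 -92.8]
 [-25.1 -54. ]
 [-36.4 -52. ]]
```

View pics/t3.png

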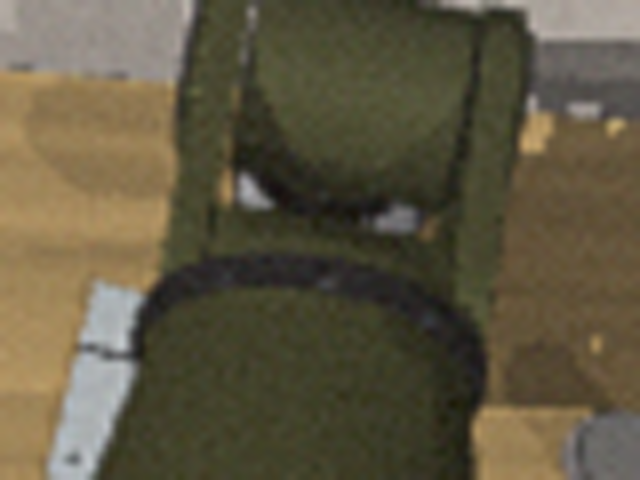

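The transformer stays upright and flat on the block. Its edge has worked into the gap between the fingers and it has turned to about -27°: the foot's front corners, (209,208) and (224,210) in scene, cast to (-45,-93) and (-25,-54). I'll back off, square the jaws to its face and steer it in a flat two-finger push.

```bash
python3 -m creep '{"hand":[0.8,0.8,0.8,0.8,0.8,0.8,0.8,0.8],"slide":[[0,0,-0.008],[0,0.002,-0.016],[0,0.006,-0.018],[0,0.01,-0.018],[0.003,0.01,-0.018],[0.003,0.01,-0.018],[0.003,0.01,-0.018],[0.003,0.01,-0.018]],"spin":[0,0,6,12,18,24,27,27]}'; python3 - <<'E'
from h import *
n=np.array([.454,.891]);c=np.array([-53,-64])
p=c+n*33; goto(p[0],p[1],.06,-27)
im=ctrl.camera("scene")[:,:,::-1];cv2.imwrite("pics/s4.png",cv2.resize(im[175:225,190:270],None,fx=9,fy=9,interpolation=cv2.INTER_CUBIC))
E
```

```text
time_s: 4.05
ee_pos: [0.6626, -0.059, 0.0601]
eef_rot: [-0.871, 1.57, -2.982]
force: [0.8, -0.6, 0.3]
grip_width: 0.0093
t 4.05 fb [-39.4 -16.5] z 0.0601 toolang -27.14 tilt -1.0 F [ 0.8 -0.6  0.3] w 0.0093
slide mm [ 0.1  9.5 15.5] spin -0.1
```

View pics/s4.png

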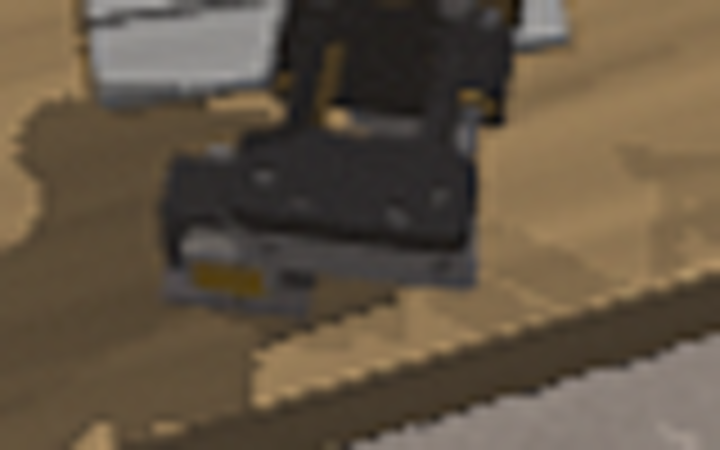

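The jaws are parallel to the transformer's face, but the fingers sit about 9 mm too far towards the panel. I'll shift along tool y, then push while turning back gradually.

```bash
python3 -m creep '{"hand":[0.8,0.8,0.8,0.8,0.8,0.8,0.8,0.8,0.8,0.8,0.8,0.8],"slide":[[0,0.005,0],[0,0.0095,0],[0,0.0095,0.005],[0,0.0095,0.01],[0,0.0095,0.014],[0,0.0095,0.018],[0,0.0095,0.022],[0,0.0085,0.028],[0,0.0075,0.034],[0,0.007,0.04],[0,0.0067,0.047],[0,0.0067,0.047]],"spin":[0,0,0,0,0,0,0,-2,-4,-6,-9,-9]}'; python3 - <<'E'
from h import *
goto(-73,-120,.06,0)
im=ctrl.camera("scene")[:,:,::-1];cv2.imwrite("pics/s5.png",cv2.resize(im[175:235,170:260],None,fx=8,fy=8,interpolation=cv2.INTER_CUBIC))
E
```

```text
time_s: 5.1
ee_pos: [0.6437, -0.1046, 0.0606]
eef_rot: [-1.123, 1.571, -3.073]
force: [0.1, -0.2, 0.4]
grip_width: 0.009
t 5.1 fb [-55.2 -63.3] z 0.0606 toolang -17.94 tilt -1.0 F [ 0.1 -0.2  0.4] w 0.009
slide mm [ 0.6  0.5 59.4] spin -17.9
```

View pics/s5.png

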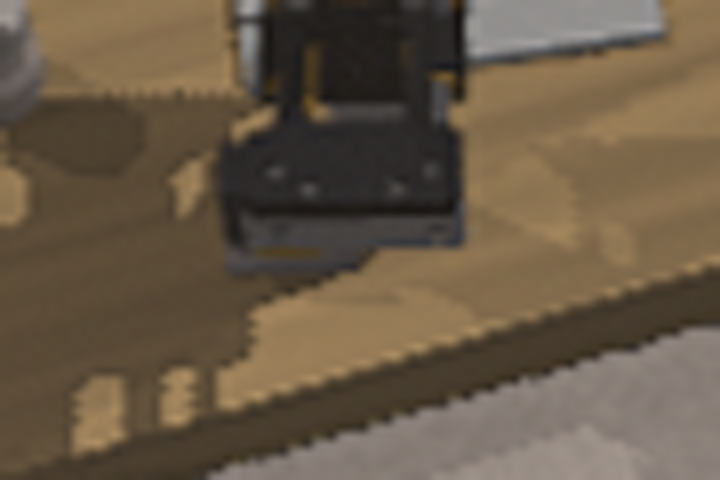

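```bash
python3 -m creep '{"hand":[0.8,0.8,0.8,0.8,0.8,0.8,0.8,0.8,0.8,0.8,0.8,0.8],"slide":[[0,-0.0008,0.006],[0,-0.0015,0.012],[0,-0.0022,0.018],[0,-0.0026,0.024],[0,-0.0027,0.03],[0,-0.0026,0.036],[0,-0.0023,0.042],[0,-0.0019,0.048],[0,-0.0013,0.054],[0,0,0.058],[0,0.001,0.062],[0,0.001,0.062]],"spin":[-2,-4,-6,-8,-10,-12,-14,-16,-18,-18,-18,-18]}'; python3 - <<'E'
from h import *
goto(-73,-100,.06,0)
im=ctrl.camera("scene")[:,:,::-1];cv2.imwrite("pics/s6.png",cv2.resize(im[160:235,140:250],None,fx=7,fy=7,interpolation=cv2.INTER_CUBIC))
E
```

```text
time_s: 6.15
ee_pos: [0.6223, -0.1621, 0.0606]
eef_rot: [1.226, 1.57, -0.414]
force: [-0.0, -1.0, -0.7]
grip_width: 0.0095
t 6.15 fb [ -72.8 -122. ] z 0.0606 toolang -0.16 tilt -1.0 F [-0.  -1.  -0.7] w 0.0095
slide mm [  0.6  -0.3 -22. ] spin -0.2
```

View pics/s6.png

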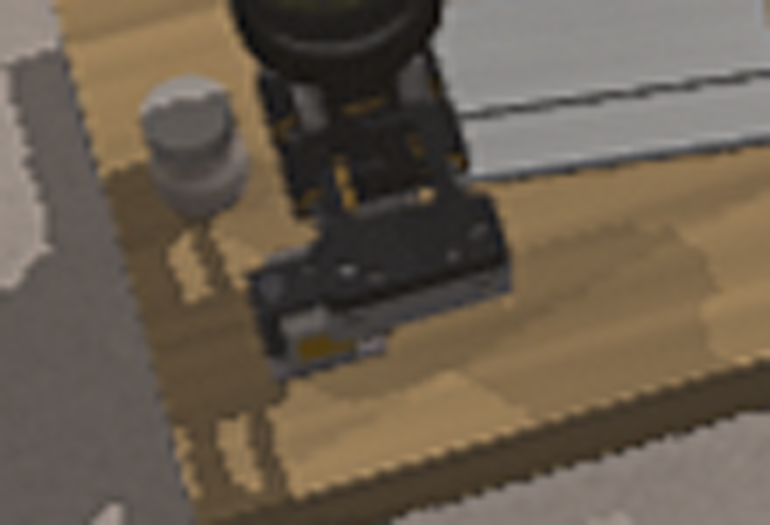

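The transformer now stands square at the right, with its foot at crop (285,370)–(385,350), clear of the panel and the pot. I'll back off, rise, turn the jaws to lie along the edge, open, and go behind the panel.

```bash
python3 -m creep '{"hand":[0.8,0.8,0.8,0.8,0.8,0.8,0.8,0.4,0,-0.5,-1,-1],"slide":[[0,0,-0.008],[0,0,-0.02],[-0.03,0,-0.025],[-0.06,0,-0.03],[-0.09,0,-0.035],[-0.11,0,-0.04],[-0.11,-0.025,-0.05],[-0.11,-0.05,-0.065],[-0.11,-0.075,-0.08],[-0.11,-0.1,-0.095],[-0.11,-0.125,-0.105],[-0.11,-0.153,-0.112]],"spin":[0,0,0,0,7,14,21,28,35,42,49,56]}'; python3 - <<'E'
from h import *
goto(-228,-10,.15,-90)
E
```

```text
time_s: 7.2
ee_pos: [0.4758, -0.0377, 0.1703]
eef_rot: [2.632, 1.571, 0.013]
force: [0.4, 0.4, 0.6]
grip_width: 0.0391
t 7.2 fb [-227.2   -7.6] z 0.1703 toolang -56.32 tilt -1.0 F [0.4 0.4 0.6] w 0.0391
slide mm [20.3  1.5  2. ] spin 33.7
```

```bash
python3 -m creep '{"hand":[-1,-1,-1,-1,-1,-1,-1],"slide":[[0.01,0.0015,0.002],[0.02,0.0015,0.002],[0.02,0.0015,0.002],[0.02,0.0015,0.002],[0.02,0.0015,0.002],[0.02,0.0015,0.002],[0.02,0.0015,0.002]],"spin":[7,14,21,28,33.7,33.7,33.7]}'; cat >> h.py <<'E'
def masks(n,im):
    H,S,V=cv2.split(cv2.cvtColor(im,cv2.COLOR_BGR2HSV)); return H,S,V
E
python3 - <<'E'
from h import *
goto(-228,-10,.05,-90)
for n in("scene","top"):
    im=np.ascontiguousarray(ctrl.camera(n)[:,:,::-1]);cv2.imwrite(f"pics/{n}7.png",im)
    c=(slice(115,245),slice(140,330)) if n=="scene" else (slice(150,255),slice(195,335))
    cv2.imwrite(f"pics/{n}7c.png",cv2.resize(im[c],None,fx=4,fy=4,interpolation=cv2.INTER_CUBIC))
E
```

```text
time_s: 7.78
ee_pos: [0.4759, -0.0412, 0.1505]
eef_rot: [2.737, 1.571, -0.462]
force: [0.3, 0.4, 0.5]
grip_width: 0.0856
t 7.78 fb [-226.8  -11.1] z 0.1505 toolang -89.52 tilt -1.0 F [0.3 0.4 0.5] w 0.0856
slide mm [100.5  -1.1   1.2] spin 0.5
```

View pics/scene7c.png

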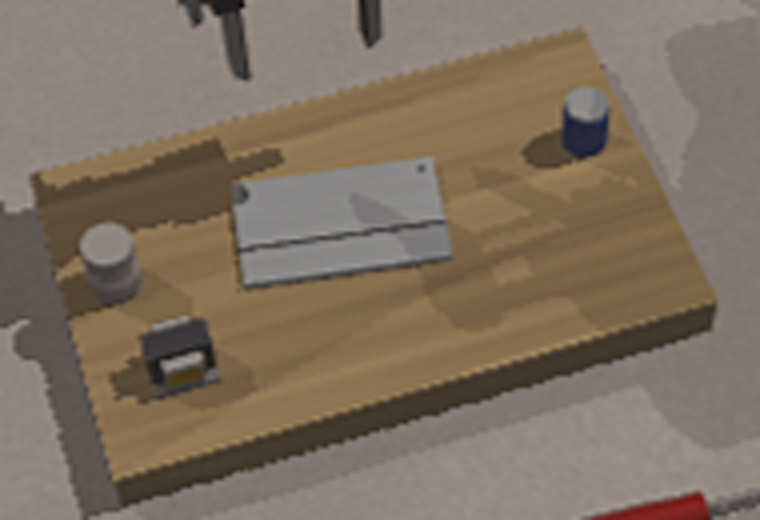

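View pics/top7c.png

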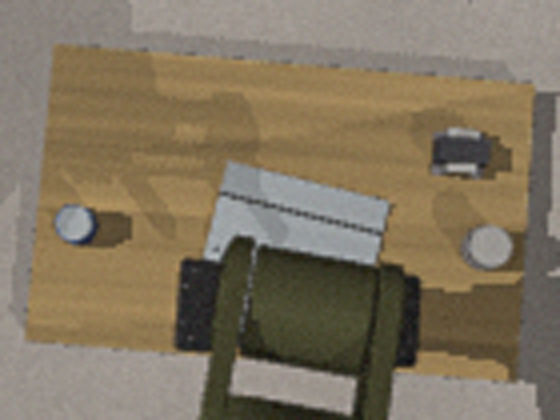

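Both views show the transformer at the right, with its top at about (311,188) in top, standing upright and clear. The panel is untouched and the open fingers are behind it. I'll descend behind the panel.

```bash
python3 -m creep '{"hand":[-1,-1,-1,-1,-1,-1,-1,-1],"slide":[[0.02,0,0],[0.04,-0.001,0.001],[0.06,-0.001,0.001],[0.075,-0.001,0.001],[0.085,-0.001,0.001],[0.093,-0.001,0.001],[0.098,-0.001,0.001],[0.098,-0.001,0.001]],"spin":[0,0,0.5,0.5,0.5,0.5,0.5,0.5]}'; python3 - <<'E'
from h import *
goto(-68,-10,.05,-90)
E
```

```text
time_s: 8.55
ee_pos: [0.4749, -0.0409, 0.0519]
eef_rot: [-0.089, 1.57, 2.983]
force: [-0.6, 0.5, -0.4]
grip_width: 0.0943
t 8.55 fb [-227.9  -10.8] z 0.0519 toolang -90.2 tilt -1.0 F [-0.6  0.5 -0.4] w 0.0943
slide mm [   1.8   -1.4 -159.9] spin -0.2
```

```bash
python3 -m creep '{"hand":[-1,-1,-1,-1,-1,-1,-1,-1,-1,-1,-1,-1],"slide":[[0.002,-0.0005,0],[0.002,-0.001,-0.004],[0.002,-0.001,-0.008],[0.002,-0.001,-0.012],[0.002,-0.001,-0.016],[0.002,-0.001,-0.02],[0.002,-0.001,-0.024],[0.002,-0.001,-0.028],[0.002,-0.001,-0.033],[0.002,-0.001,-0.038],[0.002,-0.001,-0.043],[0.002,-0.001,-0.048]],"spin":[0,0,0,0,0,0,0,0,0,0,0,0]}'; python3 - <<'E'
from h import *
goto(-68,-10,.05,-90)
for n in("scene","top"):
    im=np.ascontiguousarray(ctrl.camera(n)[:,:,::-1]);cv2.imwrite(f"pics/{n}8.png",im)
    c=(slice(115,245),slice(140,330))
    if n=="scene":cv2.imwrite(f"pics/{n}8c.png",cv2.resize(im[c],None,fx=4,fy=4,interpolation=cv2.INTER_CUBIC))
E
```

```text
time_s: 9.55
ee_pos: [0.5235, -0.0432, 0.0504]
eef_rot: [-0.512, 1.571, 2.56]
force: [-3.6, 0.7, 2.0]
grip_width: 0.094
t 9.55 fb [-179.2  -10. ] z 0.0504 toolang -90.23 tilt -1.0 F [-3.6  0.7  2. ] w 0.094
slide mm [   0.4   -0.4 -111.2] spin -0.2
```

View pics/scene8c.png

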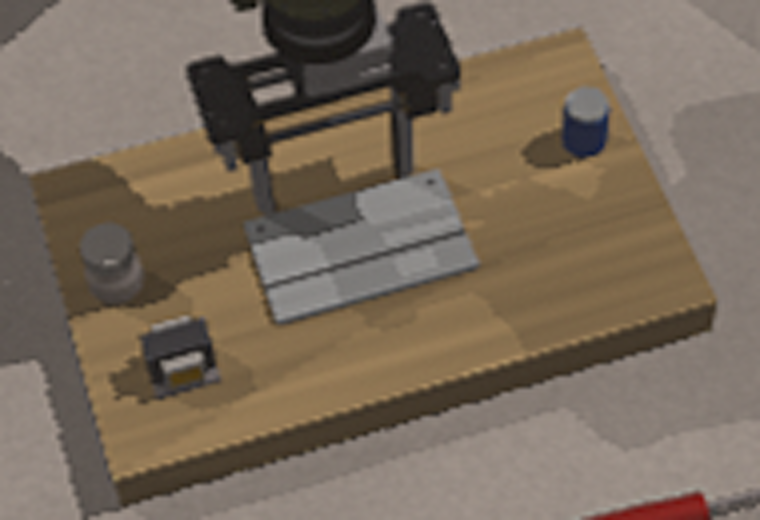

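The panel has squared up against both fingers and lies parallel to the edge. The gap to the transformer is wide, crop cols 215→270. I'll keep going.

```bash
python3 -m creep '{"hand":[-1,-1,-1,-1,-1,-1,-1,-1,-1,-1,-1,-1],"slide":[[0,0,-0.005],[0,0,-0.011],[0,0,-0.017],[0,0,-0.023],[0,0,-0.029],[0,0,-0.035],[0,0,-0.041],[0,0,-0.047],[0,0,-0.053],[0,0,-0.059],[0,0,-0.065],[0,0,-0.07]],"spin":[0,0,0,0,0,0,0,0,0,0,0,0]}'; python3 - <<'E'
from h import *
goto(-68,-10,.05,-90)
for n in("scene","top"):
    im=np.ascontiguousarray(ctrl.camera(n)[:,:,::-1]);cv2.imwrite(f"pics/{n}9.png",im)
    c=(slice(135,235),slice(150,330))
    if n=="scene":cv2.imwrite(f"pics/{n}9c.png",cv2.resize(im[c],None,fx=4.4,fy=4.4,interpolation=cv2.INTER_CUBIC))
E
```

```text
time_s: 10.65
ee_pos: [0.5935, -0.0482, 0.0504]
eef_rot: [2.954, 1.571, -0.258]
force: [-1.8, -0.3, 0.2]
grip_width: 0.0942
t 10.65 fb [-109.   -10.3] z 0.0504 toolang -90.23 tilt -1.0 F [-1.8 -0.3  0.2] w 0.0942
slide mm [  0.4  -0.5 -41. ] spin -0.2
```

View pics/scene9c.png

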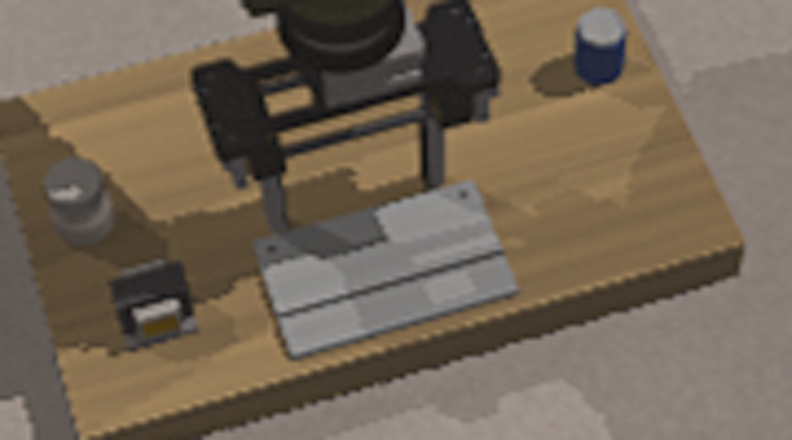

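```bash
cat >> h.py <<'E'
def panel(n,im,zf=.046,vmin=70,smax=60):
    H,S,V=masks(n,im)
    # region: whole block top in pixels, plus overhang
    q=np.array([[-265,-115],[-265,140],[45,140],[45,-115]])
    W=np.c_[(O+q[:,:1]*u+q[:,1:]*v)/1000,np.full(4,.046)]
    reg=inpoly(proj(n,W))
    m=((S<smax)&(V>vmin)&reg).astype(np.uint8)
    m=cv2.morphologyEx(m,cv2.MORPH_CLOSE,np.ones((3,3)))
    c=big(m);P=fb(plane(n,c,zf)).astype(np.float32)
    return m,cv2.minAreaRect(P),P
E
python3 - <<'E'
from h import *
for n in("scene","top"):
    im=cv2.imread(f"pics/{n}9.png");m,r,P=panel(n,im)
    print(n,r);print(cv2.boxPoints(r).round(1).tolist())
    w=im.copy();w[m>0]=(0,0,255)
    cv2.imwrite(f"pics/m9{n}.png",cv2.resize(w[130:250,150:340],None,fx=3,fy=3,interpolation=0))
E
```

```text
scene ((-79.17350006103516, -6.7596893310546875), (142.69973754882812, 152.4767608642578), 1.0250214338302612)
[[-151.89999389648438, 68.19999694824219], [-149.10000610351562, -84.30000305175781], [-6.5, -81.69999694824219], [-9.199999809265137, 70.69999694824219]]
top ((-5.626659393310547, 11.502548217773438), (258.82208251953125, 102.4745101928711), 89.96636962890625)
[[-56.900001525878906, -117.9000015258789], [45.5, -117.9000015258789], [45.70000076293945, 140.89999389648438], [-56.79999923706055, 140.89999389648438]]
```

View pics/m9scene.png

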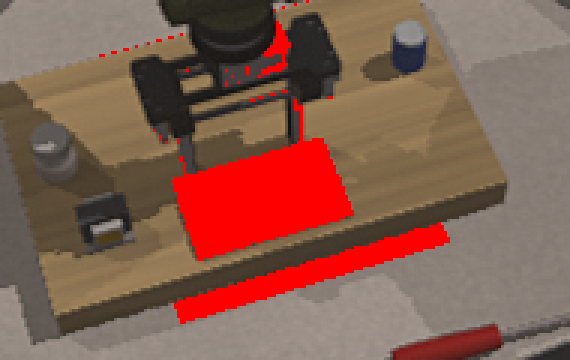

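```bash
cat >> h.py <<'E'
def line(n,im,x0,x1,ys):
    "scribed line: darkest point along block-x profiles on z=.046, then a straight fit"
    g=cv2.GaussianBlur(cv2.cvtColor(im,cv2.COLOR_BGR2GRAY),(0,0),.6).astype(np.float32)
    xs=np.arange(x0,x1,.5);out=[]
    for y in ys:
        q=(O+xs[:,None]*u+y*v)/1000;px=proj(n,np.c_[q,np.full(len(xs),.046)]).astype(np.float32)
        s=cv2.remap(g,px[:,:1],px[:,1:],cv2.INTER_LINEAR)[:,0]
        i=int(s.argmin())
        dep=min(s[:max(i,1)].max(),s[i:].max())-s[i]
        if 2<i<len(xs)-3 and dep>10:
            w=np.clip(np.median(s)-10-s,0,None)*(abs(xs-xs[i])<4); 
            out.append((y,(w*xs).sum()/w.sum() if w.sum()>0 else xs[i]))
    out=np.array(out);p=np.polyfit(out[:,0],out[:,1],1);res=out[:,1]-np.polyval(p,out[:,0]);k=abs(res)<2.5*np.median(abs(res))+.3
    p=np.polyfit(out[k,0],out[k,1],1)
    print(n,"line xb at y=-5: %.2f slope deg %.2f n %d rms %.2f"%(np.polyval(p,-5),np.degrees(np.arctan(-p[0])),k.sum(),res[k].std()))
E
python3 - <<'E'
from h import *
line("scene",cv2.imread("pics/scene9.png"),-56,-20,range(-70,61,5))
line("top",cv2.imread("pics/top9.png"),-56,-20,range(-70,61,5))
E
```

```text
scene line xb at y=-5: -42.30 slope deg -0.22 n 27 rms 0.25
top line xb at y=-5: -35.01 slope deg -4.45 n 19 rms 1.13
```

```bash
cat >> h.py <<'E'
def edge(n,im,ys,half=12):
    g=cv2.GaussianBlur(cv2.cvtColor(im,cv2.COLOR_BGR2GRAY),(0,0),.6).astype(np.float32) if n=="scene" else cv2.GaussianBlur(cv2.cvtColor(im,cv2.COLOR_BGR2HSV)[:,:,1],(0,0),.6).astype(np.float32)
    xs=np.arange(-half,half,.5);out=[]
    for y in ys:
        q=(O+xs[:,None]*u+y*v)/1000;px=proj(n,np.c_[q,np.full(len(xs),.04)]).astype(np.float32)
        s=cv2.remap(g,px[:,:1],px[:,1:],cv2.INTER_LINEAR)[:,0]
        d=np.clip(-np.gradient(s),0,None);i=d.argmax();w=d*(abs(xs-xs[i])<4)
        out.append((y,(w*xs).sum()/w.sum()))
    out=np.array(out);p=np.polyfit(out[:,0],out[:,1],1);res=out[:,1]-np.polyval(p,out[:,0]);k=abs(res)<2.5*np.median(abs(res))+.3
    p=np.polyfit(out[k,0],out[k,1],1);print(n,"edge xb at y=-5: %.2f slope deg %.2f n %d rms %.2f"%(np.polyval(p,-5),np.degrees(np.arctan(-p[0])),k.sum(),res[k].std()))
E
python3 - <<'E'
from h import *
Y=list(range(-200,-100,5))+list(range(85,200,5))
for s in("0","7","9"):
  for n in("scene","top"): edge(n,cv2.imread(f"pics/{n}{s}.png"),Y)
line("top",cv2.imread("pics/top0.png"),-165,-110,range(-60,31,5))
line("scene",cv2.imread("pics/scene0.png"),-165,-110,range(-60,31,5))
E
```

```text
scene edge xb at y=-5: -0.36 slope deg -0.01 n 43 rms 0.35
top edge xb at y=-5: -0.56 slope deg 0.01 n 43 rms 0.58
scene edge xb at y=-5: -0.37 slope deg -0.00 n 42 rms 0.32
top edge xb at y=-5: -0.54 slope deg 0.06 n 41 rms 0.49
scene edge xb at y=-5: -0.34 slope deg -0.01 n 43 rms 0.33
top edge xb at y=-5: -0.60 slope deg 0.04 n 41 rms 0.57
top line xb at y=-5: -134.56 slope deg -9.46 n 19 rms 0.33
scene line xb at y=-5: -136.00 slope deg -9.08 n 17 rms 0.51
```

Both views put the edge at -0.4 mm. The line is at -42.3 mm in scene, which agrees with -41 from the fingertip position. The arm occludes the panel in the top view, so I'm disregarding its line fit there. I'll push 38 mm and check again.

```bash
python3 -m creep '{"hand":[-1,-1,-1,-1,-1,-1,-1,-1,-1,-1,-1,-1],"slide":[[0,0,-0.004],[0,0,-0.008],[0,0,-0.012],[0,0,-0.016],[0,0,-0.02],[0,0,-0.024],[0,0,-0.028],[0,0,-0.031],[0,0,-0.034],[0,0,-0.036],[0,0,-0.038],[0,0,-0.038]],"spin":[0,0,0,0,0,0,0,0,0,0,0,0]}'; python3 - <<'E'
from h import *
goto(-67,-10,.05,-90)
im=np.ascontiguousarray(ctrl.camera("scene")[:,:,::-1]);cv2.imwrite("pics/scene10.png",im)
cv2.imwrite("pics/scene10c.png",cv2.resize(im[135:235,150:330],None,fx=4.4,fy=4.4,interpolation=cv2.INTER_CUBIC))
line("scene",im,-18,16,range(-70,61,5)); edge("scene",im,list(range(-200,-100,5))+list(range(100,200,5)))
E
```

```text
time_s: 11.75
ee_pos: [0.6311, -0.0509, 0.0505]
eef_rot: [3.083, 1.57, -0.128]
force: [-0.8, 0.5, -0.7]
grip_width: 0.0941
t 11.75 fb [-71.3 -10.5] z 0.0505 toolang -90.23 tilt -1.0 F [-0.8  0.5 -0.7] w 0.0941
slide mm [ 0.5 -0.5 -4.3] spin -0.2
scene line xb at y=-5: -3.75 slope deg -0.11 n 27 rms 0.31
scene edge xb at y=-5: -0.37 slope deg -0.00 n 40 rms 0.33
```

View pics/scene10c.png

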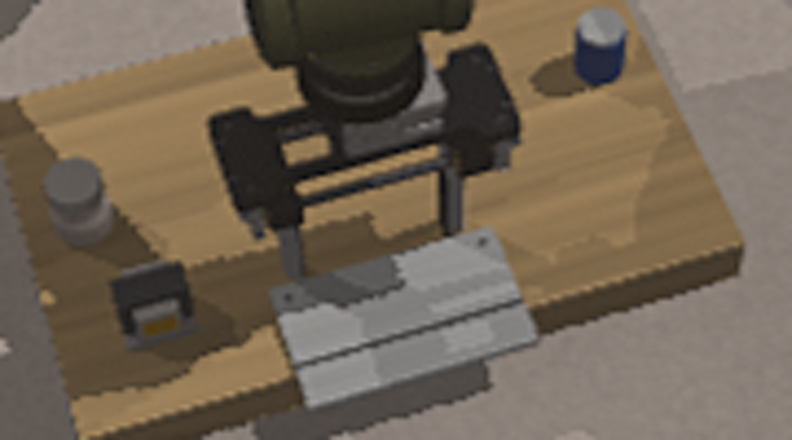

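The panel overhangs squarely, with the line 3.4 mm short of the edge. I'll push 3.5 mm more, then back off straight and rise clear.

```bash
python3 -m creep '{"hand":[-1,-1,-1,-1,-1,-1],"slide":[[0,0,-0.001],[0,0,-0.002],[0,0,-0.003],[0,0,-0.0035],[0,0,-0.0035],[0,0,-0.0035]],"spin":[0,0,0,0,0,0]}' && python3 -m creep '{"hand":[-1,-1,-1,-1,-1,-1,-1,-1,-1,-1,-1,-1],"slide":[[0,0,0.004],[0,0,0.012],[0,0,0.022],[0,0,0.035],[-0.02,0,0.05],[-0.05,0,0.06],[-0.08,0,0.08],[-0.11,0,0.11],[-0.12,0,0.14],[-0.12,0,0.17],[-0.12,0,0.2],[-0.12,0,0.2]],"spin":[0,0,0,0,0,0,0,0,0,0,0,0]}'; python3 - <<'E'
from h import *
for n in("scene","top"):
    im=np.ascontiguousarray(ctrl.camera(n)[:,:,::-1]);cv2.imwrite(f"pics/{n}11.png",im)
    c=(slice(115,245),slice(140,330)) if n=="scene" else (slice(150,255),slice(195,335))
    cv2.imwrite(f"pics/{n}11c.png",cv2.resize(im[c],None,fx=4,fy=4,interpolation=cv2.INTER_CUBIC))
    line(n,im,-15,15,range(-70,61,5)); edge(n,im,list(range(-200,-105,5))+list(range(100,200,5)))
print(ctrl.get_obs()["time_s"])
E
```

```text
time_s: 12.3
ee_pos: [0.6343, -0.051, 0.0505]
eef_rot: [-2.917, 1.571, 0.155]
force: [0.3, -0.2, -0.2]
grip_width: 0.0938
time_s: 13.3
ee_pos: [0.431, -0.0366, 0.1706]
eef_rot: [-0.007, 1.571, 3.065]
force: [-0.8, 1.0, 0.1]
grip_width: 0.0942
scene line xb at y=-5: -0.58 slope deg -0.16 n 27 rms 0.21
scene edge xb at y=-5: -0.38 slope deg -0.01 n 38 rms 0.34
top line xb at y=-5: 0.03 slope deg -0.04 n 27 rms 0.54
top edge xb at y=-5: -0.48 slope deg 0.03 n 37 rms 0.56
13.4
```

View pics/scene11c.png

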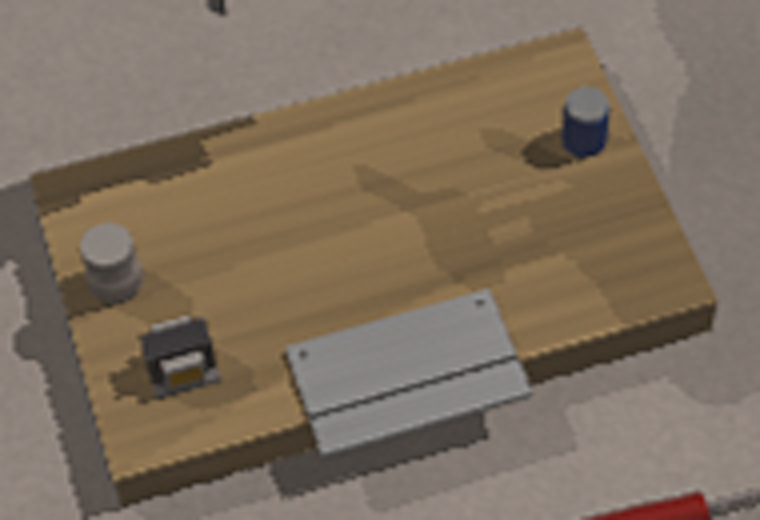

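View pics/top11c.png

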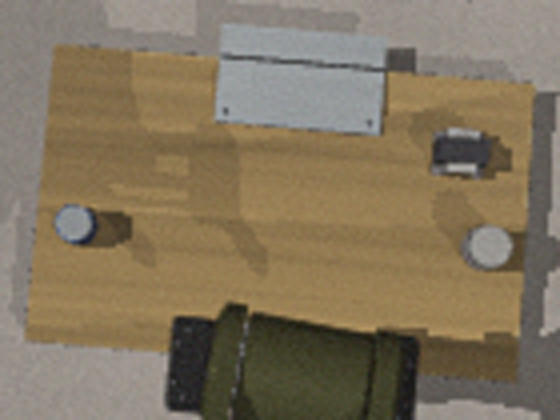

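Both views show the scribed line on the block's edge to within 0.5 mm and parallel to it within 0.2°. The transformer, with its top at about (310,188) in top, is upright and well clear, and the pot and capacitor have not moved. I'll hand in.

```bash
python3 -c "
from station import ctrl
print(ctrl.hand_in())"
```

```text
the job is handed in; nothing more can be done
None
```

The job is done and handed in at about 13.4 s: the panel's scribed line lies over the block's far edge, so it overhangs by about 30 mm.

- **Transformer:** I pushed it about 120 mm to the right along the block with the fingertips. It ended upright, with a gap of roughly 35 mm to the panel.
- **Panel:** I then pushed it from behind with both open fingertips. It squared itself against them and slid to the edge.

**Last checks:**

| View | Line relative to edge | Angle between line and edge |
|---|---|---|
| scene | -0.2 mm | 0.15° |
| top | +0.5 mm | 0.07° |

The pot and capacitor look unmoved in both final views. I did not measure the things on the table, but the arm only passed high over them.

**What went wrong or disagreed:**
- My first move was typed in millimetres instead of metres. The speed limit capped it, and it stayed high and clear of everything.
- The first push turned the transformer by about 10°, so I realigned the fingers and steered it square.
- One mid-push line fit from the top camera disagreed with the other readings because the arm blocked its view, so I ignored it.

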